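# Pack the amethyst point in the gasketed case, latch and lock it

## Robot

A 6-joint arm with a two-finger parallel gripper is mounted at the origin on a cart in front of the work surface, level with it; the furniture and walls round the work are solid. World frame = base frame: x ahead of the robot, y to its left, z up, the work surface at z = 0. Lengths are in m, angles in rad, forces in N, time in s.
With the tool pointing down it reaches from about 0.325 to 0.85 m from the base axis. Payload 15.5 kg.
Tool frame: the origin (TCP) lies midway between the tips of the shut fingers; the grasp point (between the pads) lies 19 mm behind it; z points along the fingers, y is the line along which they close (so a half turn about z gives the same grasp; the last joint's range is limited). The gripper opens to 91 mm and grips with 3 to 60 N. Pads are 32 mm wide; open, the fingers measure 118 mm over their backs; the gripper's body (76 mm by 178 mm) begins 60 mm behind the grasp point.
Start: joints at [1.155, 0.494, 1.345, -0, 1.302, -0.096], TCP at [0.197, 0.593, 0.214] pointing down, gripper open.
Joint ranges: [-2.91, 2.91], [-0.82, 2.16], [0.22, 2.67], [-1.22, 4.37], [0.12, 2.79], [-3.08, 3.08]. Speed limits (rad/s): [1.89, 1.89, 2.57, 3.01, 3.01, 3.01].

## Interface

Orientations are given as a unit quaternion [x, y, z, w].
In Python, from rig import r gives the robot as it stands.
- The arm moves only by the shell command python3 inch.py 'ROWS' [OPENING]. ROWS is 1 to 5 rows, one to a line, with the numbers parted by commas; each row has 4 numbers: dx, dy, dz in units of 25 mm, then a turn about the tool's z in units of 0.2 rad; each row is the pose to reach, as a shift and turn from the pose commanded when the command began, along the tool's axes at that moment; what a row does not reach only later rows make up. A row lasts 1/8 s, in which the tool goes at most 0.0625 m and 0.188 rad, less where a joint would pass 70% of its speed; a pose out of reach is approached as far as the arm can. OPENING is the opening from 0.0 (shut) to 1.0 (fully open), set as the command begins (- or left out keeps the last). The fingers move at their own pace and stop on an object; the grip force is fixed at half the most. Time passes only in rows, so rows that do not move let the fingers close. It prints the time, the measured TCP pose, the force, the opening and the grip force at its end. Input that does not fit is refused with a message, and nothing moves.
- r.sense(): the state, without advancing time (a new reading comes with each control period).
- r.read_camera(name): name is "side" or "top"; returns the picture (400x640x3 uint8, red, green, blue); there is no depth.
- r.get_calibration(name): a dict with "camera_matrix" (3x3 intrinsics, pixels), "eye" and "orientation" of the camera in the world. Camera axes: x right, y down, z forward; pixel columns grow to the right and rows downward; lengths in m; the calibration is good to about 2 mm. A picture is of the moment at which its call begins. get_calibration takes no time and is no camera call.
- r.sign_off(): hands the job in; it is judged then, once.
The state is a dict: "time": time; "joints": joint angles; "joint_velocities": joint speeds; "joint_efforts": joint torques, N m; "position": TCP position; "tcp_rot": TCP orientation; "contact_force": force on the tool from outside, world axes, zero at the start; "torque": the same for the moment, N m; "width": opening from 0.0 (shut) to 1.0 (fully open); "grasp_force": force on a finger pad.
Only numpy, scipy, OpenCV 4.12 (cv2) and the standard library are available. Lean on these libraries where they do the work, as an engineer would, in place of code of your own. Each camera call takes 0.05 s, during which the arm holds its last target. There are 200 camera calls.

## Task

Pack the amethyst point for the trade fair: take it from the desk and lay it down, without dropping it, in the pocket of the foam inside the orange case, then push the lid down against its rubber gasket until the catch snaps and holds it shut. Then slide the grey lock on the catch all the way over, so that its slot shows green and no red. Leave the clear point, the egg and the heart where they are.

Things in the scene. Friction and masses are not known exactly. Their poses are not given: they have to be found in the camera images.
- case: Hard orange case, fixed to the desk: 196 mm along its x, 216 mm along its y. Origin: centre of its underside; x points to the lid's hinge (to the robot's right), z up. Walls 7 mm thick, rim 46 mm high. A black catch housing (86 mm wide) stands out of its front to 142 mm on the -x side (to the robot's left). The hinge line runs along y at x = +98, z = 46 mm.
- cradle (a point): Centre of the crystal's pocket, on its flat floor: x = 5, y = 0, z = 14 mm in the case frame, with the case's axes. The pocket is 146 mm long (x) and 58 mm wide (y), sunk 14 mm into the dark foam. A finger channel of the same depth crosses it along y: 72 mm wide (x from -37 to +35 mm of this point), reaching 74 mm to either side.
- lid (a joint): Hinge angle of the lid, rad: 0 fully down on the rim, about 1 at the start (half open, overhanging the foam), stopped at 1.15. A friction hinge holds it where it is left; 2 N at the front edge moves it. Lid 196 mm long, 216 mm wide, 34 mm deep. Below 0.03 the gasket pushes back, 10 to 14 N at the front edge to go home. Caught it rests at 0.010; not caught it springs back to 0.03.
- lid_front (a point): A point on the lid's flat outer (upper) face, on its middle line, 16 mm from the front edge: 180 mm from the hinge line and 34 mm above the rim plane when shut (80 mm above the desk). Moves with the lid; its axes are those of the case turned by the lid angle (z is the outward normal of the lid).
- tongue (a joint): Travel of the catch's spring-loaded steel tongue, m: 0 out, up to 0.010 pushed back. The lid's steel striker loop (40 mm wide, 8 mm ahead of the lid's front wall, hanging 24 mm below its edge) pushes it back over the last 18 mm of closing; then it snaps out over the loop and returns to 0. The black tab in front of the housing belongs to it and would release it.
- lock (a joint): Travel of the lock slide, m: 0 at the near end of its slot (open, red showing), 0.016 at the far end (locked, green showing). Runs along the case's +y (away from the robot), friction 1.2 N. Locked, it blocks the tongue, so that an open lid could no longer be latched.
- lock_ridge (a point): Middle of the top of the lock's grey ribbed ridge: 9 mm thick along the case's y, 14 mm across, 8 mm proud of the flat black face round its slot. That face (36 mm along the slope, 86 mm wide) slopes down to the case's -x at 35 deg, so its outward normal leans 35 deg from vertical to that side. Axes as the case's. The shut lid's front wall stands about 30 mm behind it.
- crystal: Purple and white amethyst point, a six-sided prism with pointed tip: 125 mm long, 46 mm across its edges, 36 mm across its flats, tapering slightly, 0.23 to 0.46 kg, centre of mass 50 mm from the foot. It lies on a flat, 46 mm edges to either side. Origin: centre of its foot; z runs along it to the tip (level, to the robot's right at the start), y points down.
- crystal_mid (a point): Middle of the crystal, 62.5 mm from its foot on its axis, with the axes of crystal; about 17 mm above what it lies on. The shaft there is 44 mm wide and its top 34 mm high.
- point_clear: Bystander: clear white crystal point standing upright, 40 x 34 x 140 mm, to the right of the case. Origin: centre of its foot.
- egg_ocean: Bystander: green-grey stone egg standing on its foot, 48 x 48 x 58 mm, on the robot's side of the case. Origin: centre of its foot.
- heart_rose: Bystander: pink stone heart lying flat, 55 x 58 x 23 mm, beyond the crystal. Origin: centre of its underside.

How it is judged:
On the way, in this order (a step that is already met when the one before it is completed fails the run):
1. the crystal lies released in its pocket in the foam (x of crystal_mid in the frame of cradle between -0.016 and 0.016 m and y of crystal_mid in the frame of cradle between -0.01 and 0.01 m and z of crystal_mid in the frame of cradle between 0.008 and 0.025 m and angle between the z axis of crystal and the x axis of case, either way round below 0.15 rad and contact force between crystal and the fingers below 0.1 N and value of joint lid above 0.5 rad), for 0.2 s.
2. the lid is down and caught, the crystal in its pocket, the lock still open (x of crystal_mid in the frame of cradle between -0.016 and 0.016 m and y of crystal_mid in the frame of cradle between -0.01 and 0.01 m and z of crystal_mid in the frame of cradle between 0.008 and 0.025 m and angle between the z axis of crystal and the x axis of case, either way round below 0.15 rad and value of joint lid below 0.014 rad and value of joint tongue below 0.002 m and value of joint lock below 0.006 m), for 0.2 s.
3. the lock is fully over (value of joint lid below 0.014 rad and value of joint lock above 0.0135 m), for 0.1 s.
At the end, for the whole second after the job is handed in: The crystal lies along its pocket, either way round (middle within 16 mm along and 10 mm across of the pocket's centre, within 0.15 rad), the lid is held by the catch (lid under 0.014 rad, tongue out to within 2 mm) and the lock slide is within 2.5 mm of its far end (all of step 3 and x of crystal_mid in the frame of cradle between -0.016 and 0.016 m and y of crystal_mid in the frame of cradle between -0.01 and 0.01 m and z of crystal_mid in the frame of cradle between 0.008 and 0.025 m and angle between the z axis of crystal and the x axis of case, either way round below 0.15 rad and value of joint tongue below 0.002 m); the robot touches nothing.
It fails at once if the crystal is dropped (moves faster than 0.45 m/s while the fingers do not touch it) (linear speed of crystal above 0.45 m/s and contact force between crystal and the fingers below 0.05 N).
It fails at once if the clear point, the egg or the heart is moved more than 25 mm, or the clear point tipped (distance of any of point_clear, egg_ocean, heart_rose from where it was at the start of the episode above 0.025 m or angle between point_clear's own z axis and vertical above 0.3 rad).
It also fails if it takes over 72 s, if anything falls off the work surface, if the arm or the gripper's body presses on something with over 40 N, if the wrist force passes 120 N, or if a joint passes its speed limit or range.

## Working session

There is one attempt and no reset: what is moved stays moved. The work goes in short steps, Python scripts to look and compute and a shell command to move; the robot and the scene stay as the last step left them, time stands still between calls to the robot, and variables do not carry over. Pictures are saved under pics/ and viewed, at most 10 in all, crops included, and the job is handed in when it is done.

```bash
ls; mkdir -p pics; cat > h.py <<'E'
import numpy as np, cv2
from rig import r
from scipy.spatial.transform import Rotation as R
def snap(n,f):
    im=r.read_camera(n); cv2.imwrite(f,im[:,:,::-1]); return im
def cal(n):
    c=r.get_calibration(n); o=np.array(c["orientation"])
    M=R.from_quat(o).as_matrix() if o.size==4 else o.reshape(3,3)
    return np.array(c["camera_matrix"]),np.array(c["eye"]),M
def ray(n,p):
    K,e,M=cal(n); d=M@np.linalg.inv(K)@np.array([p[0],p[1],1.]); return e,d/np.linalg.norm(d)
def plane(n,p,z):
    e,d=ray(n,p); return e+d*(z-e[2])/d[2]
def proj(n,X):
    K,e,M=cal(n); q=K@(M.T@(np.array(X)-e)); return q[:2]/q[2]
def two(p1,p2):
    e1,d1=ray("top",p1);e2,d2=ray("side",p2)
    t=np.linalg.lstsq(np.c_[d1,-d2],e2-e1,rcond=None)[0]
    a,b=e1+d1*t[0],e2+d2*t[1]; return (a+b)/2,np.linalg.norm(a-b)
def tool(X):
    s=r.sense(); return R.from_quat(s["tcp_rot"]).inv().apply(np.array(X)-s["position"])
E
python3 - <<'E'
from h import *
snap("top","pics/t0.png");snap("side","pics/s0.png")
for n in("top","side"):print(cal(n))
s=r.sense();print(s);print(R.from_quat(s["tcp_rot"]).as_matrix().round(3))
E
```

```text
inch.py
pics
rig.py
(array([[401.86427011,   0.        , 327.54474048],
       [  0.        , 401.86427011, 198.20165526],
       [  0.        ,   0.        ,   1.        ]]), array([ 0.50762587, -0.01276904,  1.06587876]), array([[-0.024333  , -0.99954085,  0.01805509],
       [-0.99968716,  0.02443317,  0.00534814],
       [-0.00578683, -0.0179193 , -0.99982269]]))
(array([[369.72481492,   0.        , 323.81413303],
       [  0.        , 369.72481492, 196.00017846],
       [  0.        ,   0.        ,   1.        ]]), array([0.43279117, 0.81265776, 0.68618913]), array([[-0.98772672, -0.10798689,  0.11284838],
       [-0.15482728,  0.58162284, -0.79858837],
       [ 0.02060188, -0.80625908, -0.59120374]]))
{'time': 0.1, 'joints': array([ 1.15452507e+00,  4.94114477e-01,  1.34607400e+00,  9.53781684e-06,
        1.30250439e+00, -9.54648387e-02]), 'joint_velocities': array([-7.40999131e-05, -2.34171604e-03, -9.32281667e-04, -4.05030527e-04,
        6.15015003e-06, -2.18689098e-04]), 'joint_efforts': array([ 1.50192474e-03, -8.80237341e+01, -3.82543945e+01,  7.09142326e-02,
        4.85219748e-02,  9.33347991e-06]), 'position': array([0.19691455, 0.59280361, 0.21340034]), 'tcp_rot': array([ 1.59717477e-01,  9.87162613e-01, -5.31034879e-04, -1.43672115e-04]), 'contact_force': array([-0.63707591,  0.8139209 , -1.15484896]), 'torque': array([-0.04175852,  0.02201535, -0.07127425]), 'grasp_force': 0.0, 'width': 0.9954695445786991}
[[-0.949  0.315 -0.   ]
 [ 0.315  0.949 -0.001]
 [ 0.    -0.001 -1.   ]]
```

View pics/t0.png

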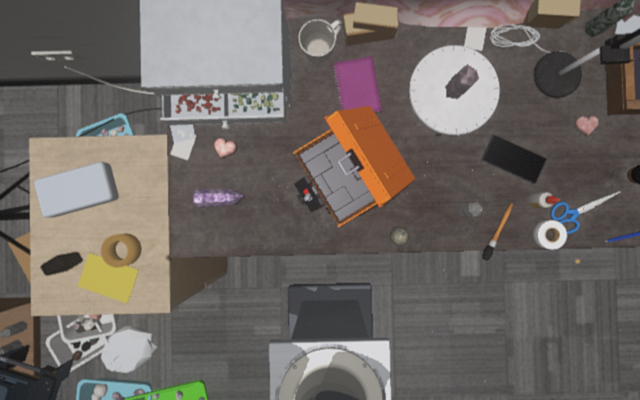

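View pics/s0.png

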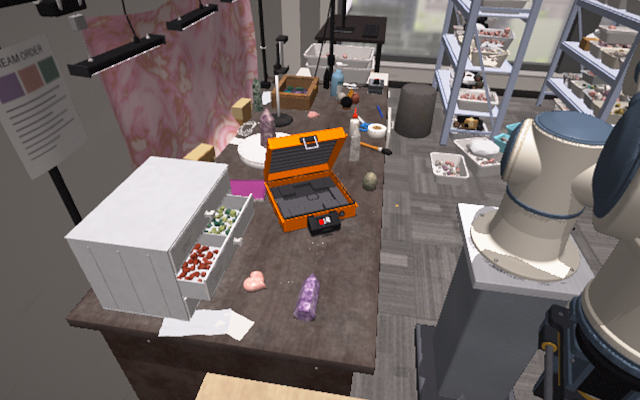

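The top view shows the crystal at about (217,198) with its tip to the right, the heart at (224,147), the egg at (400,236) and the clear point at (475,209). The case is turned by about 30°, with its catch at (307,194). The side view shows the crystal at (307,297), the catch at (322,222) and the open lid. I'll measure next.

```bash
python3 - <<'E'
from h import *
im=cv2.imread("pics/t0.png");hs=cv2.cvtColor(im,cv2.COLOR_BGR2HSV)
def big(m,box):
    k=np.zeros_like(m);x0,y0,x1,y1=box;k[y0:y1,x0:x1]=m[y0:y1,x0:x1]
    c=max(cv2.findContours(k,0,1)[0],key=cv2.contourArea);return c
c=big(cv2.inRange(hs,(120,40,70),(165,255,255)),(180,180,255,215))
rc=cv2.minAreaRect(c);print("crystal",rc)
for p in cv2.boxPoints(rc):print(p,plane("top",p,.017).round(4))
o=cv2.inRange(hs,(3,150,90),(20,255,255))
c=big(o,(270,90,430,240));print([ (q[0].tolist()) for q in cv2.approxPolyDP(c,3,True)])
a=im[95:235,285:425];b=im[175:225,180:255]
cv2.imwrite("pics/c0.png",np.hstack([cv2.resize(a,(560,560),interpolation=3),cv2.copyMakeBorder(cv2.resize(b,(225,150),interpolation=3),0,410,0,0,0)]))
E
```

```text
crystal ((217.5, 197.5), (15.0, 49.0), 90.0)
[193. 190.] [0.5566 0.3443 0.017 ]
[242. 190.] [0.5535 0.2159 0.017 ]
[242. 205.] [0.5143 0.2167 0.017 ]
[193. 205.] [0.5174 0.345  0.017 ]
[[370, 107], [325, 116], [331, 128], [293, 152], [300, 152], [331, 130], [330, 134], [336, 135], [344, 149], [351, 148], [363, 166], [359, 173], [375, 202], [338, 226], [375, 204], [380, 206], [414, 178]]
```

View pics/c0.png

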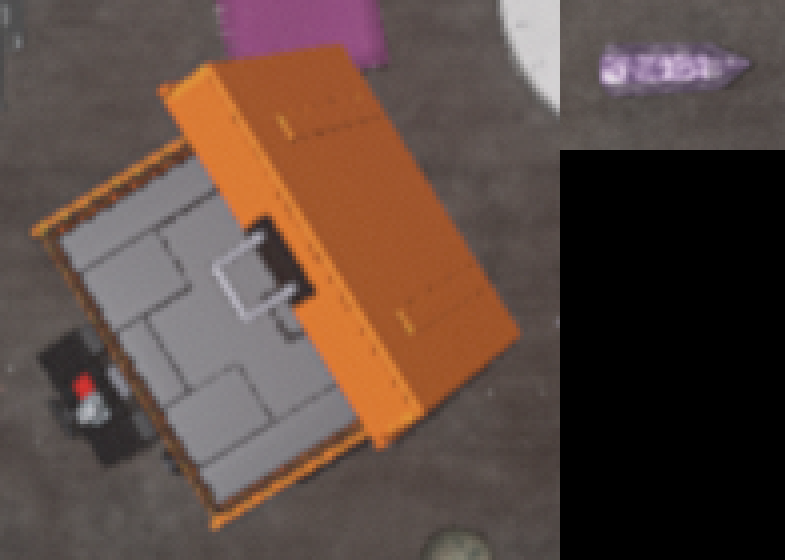

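```bash
cat >> h.py <<'E'
def casefr():
    return CO,CX,CY
E
python3 - <<'E'
from h import *
f=lambda u,v:(285+u/4-.375,95+v/4-.375)
P=lambda u,v,z:plane("top",f(u,v),z)
A=P(33,232,.046);B=P(212,527,.046)
print(A,B,np.linalg.norm(A-B))
y=(A-B)/np.linalg.norm(A-B);print("yaw y axis",np.degrees(np.arctan2(y[1],y[0])))
for a,b in(((212,527),(372,434)),((33,232),(188,142))):
    d=P(*b,.046)-P(*a,.046);print("x edge",np.degrees(np.arctan2(d[1],d[0])))
x=np.array([y[1],-y[0],0]);o=(A+B)/2+.098*x;o[2]=0;print("case o",o,"x",x,"cradle",o+.005*x)
# hinge end, lid top corners
im=cv2.imread("pics/t0.png");hs=cv2.cvtColor(im,cv2.COLOR_BGR2HSV)
m=cv2.inRange(hs,(115,35,60),(170,255,255));k=np.zeros_like(m);k[180:215,180:255]=m[180:215,180:255]
v,u=np.nonzero(k);W=np.array([plane("top",q,.018) for q in zip(u,v)])[:,:2]
c=W.mean(0);d=np.linalg.svd(W-c,full_matrices=False)[2][0];d*=-np.sign(d[1])
t=(W-c)@d;s=(W-c)@[-d[1],d[0]];print("cr",c,d,np.degrees(np.arctan2(d[1],d[0])),t.min(),t.max(),s.min(),s.max())
print("foot",c+d*t.min(),"com",c+d*(t.min()+.05),"tip",c+d*t.max())
# red / lock in side view, housing crop
s=cv2.imread("pics/s0.png")[120:240,250:370];cv2.imwrite("pics/c1.png",cv2.resize(s,(600,600),interpolation=3))
E
```

```text
[0.64416518 0.07806507 0.046     ] [ 0.45401558 -0.03111951  0.046     ] 0.2192672955044969
yaw y axis 29.864596625044157
x edge -61.24467538528579
x edge -61.22136954348062
case o [ 0.59788968 -0.06151327  0.        ] x [ 0.49795198 -0.8672046   0.        ] cradle [ 0.60037944 -0.0658493   0.        ]
cr [0.53611332 0.28394773] [-0.01178026 -0.99993061] -90.67497490313274 -0.0604134480145072 0.06791481298342626 -0.022484519916968412 0.01959145353150036
foot [0.536825   0.34435699] com [0.53623599 0.29436046] tip [0.53531326 0.21603763]
```

View pics/c1.png

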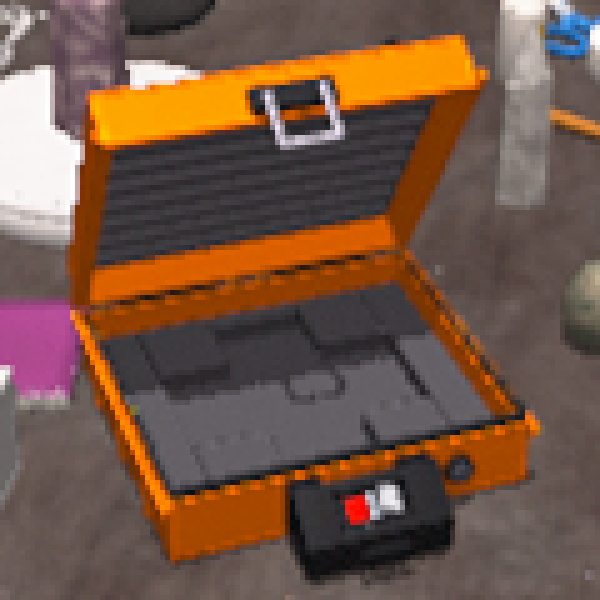

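The crop shows the red patch at side pixel (322,222), with the ridge beside it at (328,219). The measured front rim is 219 mm, against 216 mm given. The crystal measures 128 by 42 mm, against 125 by 46 mm. Both agree with the given sizes, so I'll move over the crystal.

Units first: shifts go in units of 25 mm and turns go in units of 0.2 rad. So -0.26 m is -10.4, -0.11 m is -4.4, 0.8 rad is 4.

```bash
python3 inch.py '-2.08,-0.88,0,0.8
-4.16,-1.76,0,1.6
-6.24,-2.64,0,2.4
-8.32,-3.52,0,3.2
-10.4,-4.4,0,4' 1.0; python3 - <<'E'
from h import *
s=r.sense();print(s["position"],tool([.536,.293,.1]),R.from_quat(s["tcp_rot"]).as_matrix()[:,1])
E
```

```text
time: 0.72
position: [0.4102, 0.4053, 0.2138]
tcp_rot: [0.534, 0.846, -0.0, -0.0]
contact_force: [0.2, 0.6, -0.1]
width: 0.997
grasp_force: 0.0
[0.41018945 0.4052953  0.21375211] [-0.15549307  0.06529323  0.11373993] [ 9.02696982e-01  4.30276678e-01 -3.73383473e-04]
```
Slight overshoot lag fine (commanded .409?,.409?). Tool y yaw 25.5°; need -0.7 → turn 0.457. Descend to z=0.1.

```bash
python3 inch.py '-1.6,0.64,0.8,0.75
-3.2,1.28,1.6,1.5
-4.8,2,2.4,2.285
-6.2,2.6,3.2,2.285
-6.2,2.6,3.2,2.285'; python3 - <<'E'
from h import *
s=r.sense();M=R.from_quat(s["tcp_rot"]).as_matrix();print(s["position"],tool([.536,.293,.004]),np.degrees(np.arctan2(M[1,1],M[0,1])),M[:,0])
a=snap("top","pics/t1.png")[140:260,150:310];b=snap("side","pics/s1.png")[150:400,220:540]
z=np.zeros((600,800,3),np.uint8);z[:360,:480]=cv2.resize(a,(480,360));z[350:600,480:800]=b;cv2.imwrite("pics/c2.png",z[:,:,::-1])
E
```

```text
time: 1.35
position: [0.5358, 0.2933, 0.1321]
tcp_rot: [0.711, 0.704, -0.001, -0.0]
contact_force: [-0.1, -0.2, -0.3]
width: 0.999
grasp_force: 0.0
[0.53584286 0.29331042 0.1320702 ] [-0.0001283   0.00046242  0.12806978] -0.5574124623609776 [ 0.00972519  0.99995172 -0.00140993]
```

View pics/c2.png

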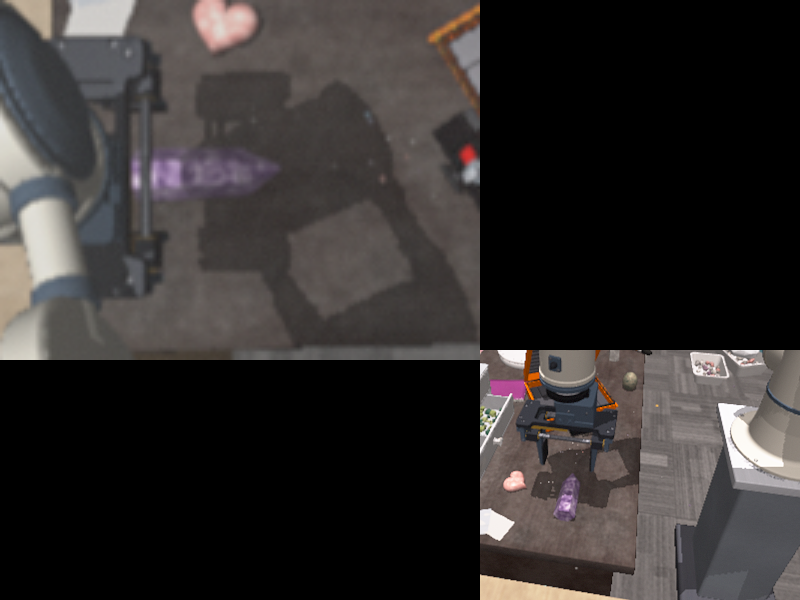

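The top crop shows the fingers straddling the crystal. The side crop shows a wide wrist above the gripper body, which may foul the open lid. I'll gauge the wrist with a ruler overlay.

```bash
python3 - <<'E'
from h import *
im=cv2.imread("pics/s1.png");s=r.sense();p=s["position"];K,e,M=cal("side")
S=4;x0,y0=240,120;cr=cv2.resize(im[y0:y0+145,x0:x0+150],None,fx=S,fy=S,interpolation=cv2.INTER_CUBIC)
w=np.cross(e-p,[0,0,1]);w/=np.linalg.norm(w)
g=lambda X:tuple(int(v) for v in (proj("side",X)-[x0,y0])*S+2)
for h in range(0,300,20):
    for rad,c in((.04,(0,255,0)),(.06,(255,255,0))):
        # ring of radius rad at height h: left/right silhouettes
        for sg in(-1,1):cv2.circle(cr,g(p+[0,0,h/1e3]+sg*rad*w),2,c,-1)
    cv2.putText(cr,str(h),g(p+[0,0,h/1e3]+.065*w),0,.4,(0,0,255),1)
cv2.imwrite("pics/c3.png",cr)
for n,q in(("A",[0.64416518,0.07806507,.046]),("B",[0.45401558,-0.03111951,.046])):print(n,proj("side",q))
E
```

```text
A [283.35118287 220.702812  ]
B [357.63726938 204.09999066]
```

View pics/c3.png

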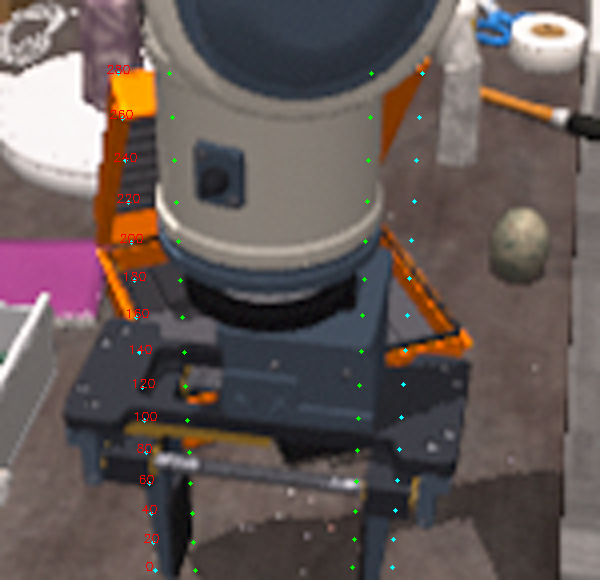

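The overlay shows a wrist barrel of about 46 mm radius from roughly 200 mm above the TCP. It would hit the lid and loop at 1.0 rad. So I'll first push the lid to its stop with shut fingers against the loop, then carry the crystal by its foot end.

```bash
cat >> h.py <<'E'
a=np.radians(-60.6);CX=np.array([np.cos(a),np.sin(a),0]);CY=np.array([-np.sin(a),np.cos(a),0]);CO=np.array([.5491,.0235,0])+.098*CX
def c2w(x,y,z):return CO+x*CX+y*CY+[0,0,z]
def w2c(p):d=np.array(p)-CO;return np.array([d@CX,d@CY,d[2]])
def st():
    s=r.sense();M=R.from_quat(s["tcp_rot"]).as_matrix()
    print("t%.2f case"%s["time"],w2c(s["position"]).round(4),"toolY rel caseY deg %.2f"%np.degrees(np.arctan2(M[:,1]@-CX,M[:,1]@CY)),"F",np.round([s["contact_force"]@CX,s["contact_force"]@CY,s["contact_force"][2]],1),"w",round(s["width"],3),"g",round(s["grasp_force"],1))
E
python3 inch.py '-2.32,0.24,-0.8,-0.5
-4.64,0.48,-1.72,-1
-6.96,0.72,-1.72,-1.5
-9.28,0.92,-1.72,-2
-11.6,1.096,-1.72,-2.615' 0.0; python3 - <<'E'
from h import *
st();print(tool(c2w(-.07,0,.175)))
E
```

```text
time: 2.08
position: [0.5603, 0.0047, 0.1779]
tcp_rot: [0.501, 0.865, 0.0, 0.001]
contact_force: [0.9, 0.1, 0.2]
width: 0.488
grasp_force: 0.0
t2.08 case [-0.0761  0.0005  0.1779] toolY rel caseY deg 0.47 F [0.3 0.8 0.2] w 0.488 g 0.0
[-0.00612109 -0.00057682  0.00287031]
```

```bash
python3 inch.py '0,0,0.2,0
0,0,0.2,0
-0.4,0,0.2,0
-0.8,0,0.2,0
-1.2,0,0.2,0'; python3 inch.py '-0.2,0,0,0
-0.4,0,0,0
-0.6,0,0,0
-0.6,0,0,0';python3 - <<'E'
from h import *
st()
E
```

```text
time: 2.7
position: [0.5758, -0.021, 0.172]
tcp_rot: [0.503, 0.864, 0.0, 0.0]
contact_force: [-0.7, 0.7, 0.3]
width: 0.001
grasp_force: 0.0
time: 3.2
position: [0.5827, -0.034, 0.1719]
tcp_rot: [0.503, 0.864, 0.0, -0.0]
contact_force: [-0.5, -0.3, 0.1]
width: 0.007
grasp_force: 0.2
t3.20 case [-0.0314  0.001   0.1719] toolY rel caseY deg 0.14 F [-0.  -0.6  0.1] w 0.007 g 0.2
```

```bash
for i in 1; do python3 inch.py '-0.16,0,0,0
-0.32,0,0,0
-0.32,0,0,0'; done; python3 - <<'E'
from h import *
st()
a=snap("side","pics/s2.png")[120:240,250:370];b=snap("top","pics/t2.png")[95:235,285:425]
cv2.imwrite("pics/c4.png",np.hstack([cv2.resize(a,(400,400),interpolation=3),cv2.resize(b,(400,400),interpolation=3)])[:,:,::-1])
E
```

```text
time: 3.58
position: [0.5868, -0.0412, 0.1719]
tcp_rot: [0.503, 0.864, -0.0, 0.0]
contact_force: [-1.7, 0.1, 0.4]
width: 0.007
grasp_force: 0.3
t3.58 case [-0.0231  0.0011  0.1719] toolY rel caseY deg 0.15 F [-0.9 -1.4  0.4] w 0.007 g 0.3
```

View pics/c4.png

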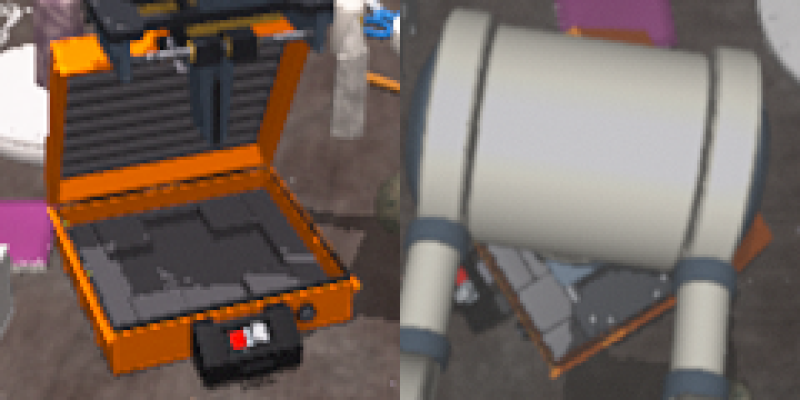

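The lid now stands further open, with the fingers inside its loop. I'll push a few millimetres more to find the stop.

```bash
for i in 1 2 3; do python3 inch.py '-0.12,0,0,0
-0.12,0,0,0' >/dev/null; python3 -c "from h import *;st()"; done
```

```text
t3.92 case [-0.0216  0.001   0.1718] toolY rel caseY deg 0.18 F [-11.7   0.6   4.8] w 0.006 g 5.6
t4.17 case [-0.0213  0.0009  0.1718] toolY rel caseY deg 0.20 F [-31.9   1.8  12.7] w 0.002 g 15.7
t4.42 case [-0.0209  0.0008  0.1718] toolY rel caseY deg 0.23 F [-52.2   4.   22.9] w 0.007 g 26.0
```

Stop found, and the forces match the stated 1.15 rad geometry. I'll back off and return to the crystal's foot end.

Scaled: 0.225 m is 9, 0.17 m is 6.8, 0.3 rad is 1.5.

```bash
python3 inch.py '0.8,0,0,0
2.4,0,0,0
4.6,0.8,0,0.5
6.8,1.8,0,1
9,2.8,0,1.5' ; python3 - <<'E'
from h import *
st();s=r.sense();M=R.from_quat(s["tcp_rot"]).as_matrix();print(tool([.536,.330,.08]),np.arctan2(M[1,1],M[0,1])+np.radians(.67))
E
```

```text
time: 5.05
position: [0.5408, 0.1832, 0.1721]
tcp_rot: [0.628, 0.778, 0.0, 0.0]
contact_force: [0.8, 0.6, -0.1]
width: 0.008
grasp_force: 0.0
t5.05 case [-0.2412  0.0711  0.1721] toolY rel caseY deg -17.24 F [-0.1  1.  -0.1] w 0.008 g 0.0
[0.14456099 0.02619662 0.09202744] 0.22400677016094825
```

```bash
python3 inch.py '2,0.36,0,0.5
4,0.72,0,1
5.78,1.04,1.2,1.12
5.78,1.04,2.8,1.12
5.78,1.04,3.6,1.12' 1.0; python3 inch.py '0,0,0,0
0,0,0,0'; python3 - <<'E'
from h import *
st();s=r.sense();M=R.from_quat(s["tcp_rot"]).as_matrix();print(tool([.536,.330,.011]),np.arctan2(M[1,1],M[0,1])+np.radians(.67))
E
```

```text
time: 5.68
position: [0.5344, 0.3285, 0.0797]
tcp_rot: [0.709, 0.705, -0.001, -0.0]
contact_force: [-0.3, 0.2, 1.1]
width: 0.52
grasp_force: 0.0
time: 5.92
position: [0.536, 0.3284, 0.0829]
tcp_rot: [0.71, 0.704, 0.001, 0.0]
contact_force: [-0.3, -0.9, 0.0]
width: 0.738
grasp_force: 0.0
t5.92 case [-0.3701  0.1383  0.0829] toolY rel caseY deg -29.87 F [ 0.7 -0.7  0. ] w 0.738 g 0.0
[ 0.00156476 -0.00010256  0.07186122] 0.0035189891108207243
```

Scaled: 0.072 m is 2.88, 0.05 m is 2.

```bash
python3 inch.py '0.06,0,0,0
0.06,0,0.8,0
0.06,0,2,0
0.06,0,2.88,0
0.06,0,2.88,0'; python3 inch.py '0,0,0,0
0,0,0,0
0,0,0,0
0,0,0,0
0,0,0,0' 0.0; python3 inch.py '0,0,0,0
0,0,0,0
0,0,-0.2,0
0,0,-0.4,0
0,0,-0.6,0';python3 -c "from h import *;st()"
```

```text
time: 6.55
position: [0.5349, 0.3295, 0.0094]
tcp_rot: [0.71, 0.704, -0.001, -0.0]
contact_force: [0.6, 0.5, 0.2]
width: 0.998
grasp_force: 0.0
time: 7.18
position: [0.5355, 0.3299, 0.0101]
tcp_rot: [0.71, 0.704, 0.0, 0.0]
contact_force: [1.5, -0.8, 1.4]
width: 0.481
grasp_force: 29.3
time: 7.8
position: [0.5352, 0.3298, 0.0253]
tcp_rot: [0.71, 0.704, -0.0, -0.0]
contact_force: [0.6, 0.0, -2.1]
width: 0.48
grasp_force: 30.0
t7.80 case [-0.3716  0.1383  0.0253] toolY rel caseY deg -29.86 F [ 0.3  0.5 -2.1] w 0.48 g 30.0
```

Scaled: -0.095 m is -3.8, -0.08 m is -3.2.

```bash
python3 inch.py '0,0,-0.8,0
0,0,-1.6,0
0,0,-2.4,0
0,0,-3.2,0
0,0,-3.8,0'; python3 inch.py '0,0,0,0
0,0,0,0' >/dev/null; python3 - <<'E'
from h import *
st();a=snap("side","pics/s3.png")[150:350,230:400];b=snap("top","pics/t3.png")[150:250,150:290]
cv2.imwrite("pics/c5.png",np.hstack([cv2.resize(a,(425,500),interpolation=3),cv2.copyMakeBorder(cv2.resize(b,(370,264),interpolation=3),0,236,0,0,0)])[:,:,::-1])
E
```

```text
time: 8.43
position: [0.5354, 0.3298, 0.121]
tcp_rot: [0.71, 0.704, 0.0, 0.0]
contact_force: [-0.3, -0.5, -3.1]
width: 0.481
grasp_force: 30.0
t8.68 case [-0.3716  0.1379  0.1192] toolY rel caseY deg -29.86 F [-1.2  0.  -4.1] w 0.484 g 30.0
```

View pics/c5.png

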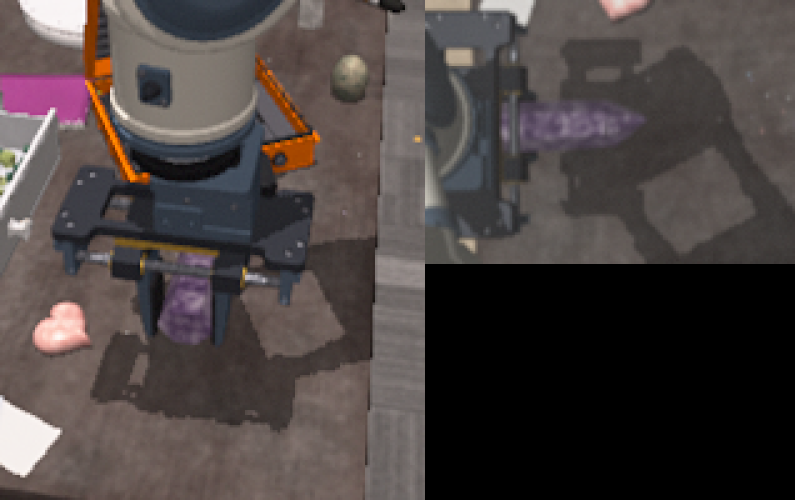

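The crystal is held by its foot between the pads, with its tip at about top pixel (233,195.5). I'll check how far it droops.

```bash
python3 - <<'E'
from h import *
p=r.sense()["position"]
for f in range(0,80,10):
    c,s=np.cos(np.radians(f)),np.sin(np.radians(f))
    print(f,proj("top",[p[0]-.0013,p[1]-.1115*c,.127-.1115*s]).round(1))
im=cv2.imread("pics/t3.png");hs=cv2.cvtColor(im,cv2.COLOR_BGR2HSV);m=cv2.inRange(hs,(120,45,50),(165,255,255));k=m[180:215,185:260];v,u=np.nonzero(k);print(u.max()+185,v[u==u.max()]+180)
print(tool(c2w(-.12,0,.2)))
E
```

```text
0 [231.  196.7]
10 [232.3 196.9]
20 [232.1 197.1]
30 [230.5 197.3]
40 [227.6 197.6]
50 [223.6 197.8]
60 [218.6 198. ]
70 [212.7 198.3]
232 [195]
[-0.28691531  0.00560429 -0.0807877 ]
```

Units first: shifts go in units of 25 mm and turns go in units of 0.2 rad. So -0.2 m is -8, -0.16 m is -6.4, -0.4 rad is -2.

```bash
python3 inch.py '-1.6,0.04,-0.4,-0.4
-3.2,0.08,-0.4,-0.8
-4.8,0.12,-0.4,-1.2
-6.4,0.16,-0.4,-1.6
-8,0.2,-0.4,-2'; python3 - <<'E'
from h import *
st();print(tool(c2w(-.12,0,.12)))
E
```

```text
time: 9.4
position: [0.5384, 0.1285, 0.1294]
tcp_rot: [0.555, 0.832, -0.0, -0.0]
contact_force: [0.5, 0.6, -2.6]
width: 0.481
grasp_force: 30.0
t9.40 case [-0.1947  0.0422  0.1294] toolY rel caseY deg -6.79 F [-0.3  0.8 -2.6] w 0.481 g 30.0
[-0.0791847  -0.03304534  0.00939882]
```

Scaled: -0.079 m is -3.16, -0.05 m is -2, -0.11 rad is -0.55.

```bash
python3 inch.py '-1,-0.44,0.12,-0.25
-2,-0.88,0.24,-0.55
-3.16,-1.32,0.36,-0.55
-3.16,-1.32,0.36,-0.55'; python3 - <<'E'
from h import *
st();print(tool(c2w(-.08,0,.068)))
a=snap("side","pics/s4.png")
E
```

```text
time: 9.9
position: [0.5381, 0.0425, 0.1202]
tcp_rot: [0.51, 0.86, -0.0, -0.0]
contact_force: [-0.7, -0.5, -2.4]
width: 0.478
grasp_force: 30.0
t9.90 case [-0.12   -0.0003  0.1202] toolY rel caseY deg -0.76 F [ 0.1 -0.9 -2.4] w 0.478 g 30.0
[-0.03996614  0.00087388  0.05222393]
```

Scaled: -0.06 m is -2.4, 0.06 m is 2.4.

```bash
python3 inch.py '-0.6,0,0.6,0
-1.2,0,1.4,0
-1.6,0.04,2.08,0
-2,0.04,2.24,0
-2.4,0.04,2.4,0'; python3 inch.py '0,0,0,0'; python3 - <<'E'
from h import *
st();print(tool(c2w(-.049,0,.045)))
E
```

```text
time: 10.58
position: [0.5686, -0.0085, 0.0606]
tcp_rot: [0.509, 0.861, -0.0, -0.0]
contact_force: [0.3, 0.6, -2.9]
width: 0.475
grasp_force: 30.0
time: 10.7
position: [0.5687, -0.0086, 0.061]
tcp_rot: [0.51, 0.86, 0.0, 0.0]
contact_force: [0.4, 0.3, -2.3]
width: 0.477
grasp_force: 30.0
t10.70 case [-0.0604  0.0013  0.061 ] toolY rel caseY deg -0.68 F [-0.   0.5 -2.3] w 0.477 g 30.0
[-0.01143324 -0.00117847  0.01601075]
```

Scaled: 0.018 m is 0.72, 0.015 m is 0.6.

```bash
python3 inch.py '-0.16,-0.04,0.12,0
-0.32,-0.04,0.24,0
-0.46,-0.04,0.4,0
-0.46,-0.04,0.6,0
-0.46,-0.04,0.72,0'; python3 -c "from h import *;st()"; python3 inch.py '0,0,0.16,0
0,0,0.24,0'; python3 - <<'E'
from h import *
st()
a=snap("side","pics/s5.png")[110:250,240:380]
cv2.imwrite("pics/c6.png",cv2.resize(a,(560,560),interpolation=3)[:,:,::-1])
E
```

```text
time: 11.32
position: [0.5726, -0.0185, 0.0425]
tcp_rot: [0.509, 0.861, -0.0, -0.0]
contact_force: [0.0, -0.2, -2.9]
width: 0.481
grasp_force: 30.0
t11.32 case [-0.0499 -0.0001  0.0425] toolY rel caseY deg -0.64 F [ 0.2 -0.1 -2.9] w 0.481 g 30.0
time: 11.58
position: [0.5727, -0.0184, 0.0366]
tcp_rot: [0.509, 0.861, -0.0, -0.0]
contact_force: [-0.1, -0.2, -1.3]
width: 0.483
grasp_force: 30.0
t11.57 case [-0.0499 -0.      0.0366] toolY rel caseY deg -0.63 F [ 0.1 -0.2 -1.3] w 0.483 g 30.0
```

View pics/c6.png

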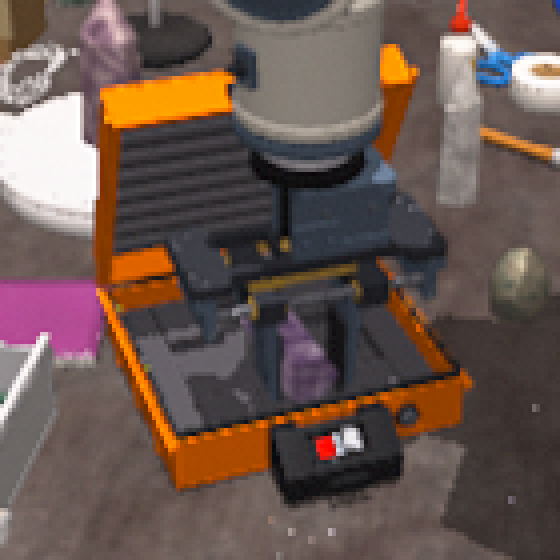

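The crystal is over its pocket, tip under the lid, with the fingers above the foam on either side. I'll lower until foam or floor contact.

```bash
python3 inch.py '0,0,0.08,0
0,0,0.16,0
0,0,0.16,0'>/dev/null; python3 -c "from h import *;st()"; python3 inch.py '0,0,0.04,0
0,0,0.08,0
0,0,0.08,0'>/dev/null;  python3 -c "from h import *;st()"; python3 inch.py '0,0,0.06,0
0,0,0.06,0'>/dev/null;  python3 -c "from h import *;st()"
```

```text
t12.00 case [-0.0498 -0.      0.0328] toolY rel caseY deg -0.64 F [ 0.5  0.5 -3.3] w 0.475 g 30.0
t12.38 case [-0.0498 -0.      0.0309] toolY rel caseY deg -0.63 F [ 0.4 -0.5 -1.9] w 0.479 g 30.0
t12.62 case [-0.0498 -0.      0.0293] toolY rel caseY deg -0.63 F [ 0.8  0.2 -3.4] w 0.478 g 30.0
```

```bash
python3 inch.py '0,0,0.04,0
0,0,0.04,0'>/dev/null;  python3 -c "from h import *;st()"; python3 inch.py '0,0,0,0
0,0,0,0
0,0,0,0
0,0,0,0' 0.62;  python3 -c "from h import *;st()"
```

```text
t12.88 case [-0.0497  0.      0.0284] toolY rel caseY deg -0.64 F [ 0.3  0.2 -2.6] w 0.484 g 30.0
time: 13.38
position: [0.5729, -0.0186, 0.0285]
tcp_rot: [0.509, 0.861, 0.0, 0.0]
contact_force: [-0.3, 0.7, 0.3]
width: 0.617
grasp_force: 0.0
t13.38 case [-0.0497  0.0001  0.0285] toolY rel caseY deg -0.64 F [-0.8  0.1  0.3] w 0.617 g 0.0
```

Scaled: -0.06 m is -2.4, 0.06 m is 2.4.

```bash
python3 inch.py '0,0,-0.6,0
0,0,-1.6,0
0.8,0,-2.4,0
2.4,0,-3.2,0
4.4,0,-4,0'; python3 inch.py '2.4,0,-1.6,0
4.8,0,-3.2,0
7.2,0,-4.8,0
7.2,0,-4.8,0' 0.0; python3 - <<'E'
from h import *
st()
a=snap("side","pics/s6.png");b=snap("top","pics/t6.png")
for n,im in(("side",a),("top",b)):
    hs=cv2.cvtColor(im,cv2.COLOR_RGB2HSV);m=cv2.inRange(hs,(125,55,50),(160,255,255))
    q=proj(n,c2w(.005,0,.03)).astype(int);k=np.zeros_like(m);k[q[1]-45:q[1]+45,q[0]-45:q[0]+45]=m[q[1]-45:q[1]+45,q[0]-45:q[0]+45]
    cs=[c for c in cv2.findContours(k,0,1)[0] if cv2.contourArea(c)>15];print(n,q,[(cv2.minAreaRect(c),c[:,0].min(0),c[:,0].max(0)) for c in cs])
    for x in(-.0575,.0675):print(proj(n,c2w(x,0,.032)))
A=cv2.resize(a[120:240,250:370],(400,400),interpolation=3);B=cv2.resize(b[95:235,270:410],(400,400),interpolation=3)
cv2.imwrite("pics/c7.png",np.hstack([A,B])[:,:,::-1])
E
```

```text
time: 14.0
position: [0.5198, 0.0784, 0.1301]
tcp_rot: [0.51, 0.86, 0.0, 0.001]
contact_force: [0.9, 0.9, -0.2]
width: 0.621
grasp_force: 0.0
time: 14.5
position: [0.4323, 0.2378, 0.2514]
tcp_rot: [0.509, 0.861, 0.001, 0.001]
contact_force: [-0.0, -0.3, -0.1]
width: 0.213
grasp_force: 0.0
t14.50 case [-0.342   0.0034  0.2514] toolY rel caseY deg -0.53 F [ 0.3 -0.2 -0.1] w 0.213 g 0.0
side [309 195] [(((310.280029296875, 199.54002380371094), (28.800003051757812, 13.800002098083496), 53.130104064941406), array([301, 186], dtype=int32), array([324, 210], dtype=int32))]
[316.71945371 207.58326364]
[303.28496131 184.23300106]
top [349 169] [(((336.5081787109375, 175.90985107421875), (10.755098342895508, 19.845718383789062), 50.194427490234375), array([327, 169], dtype=int32), array([347, 181], dtype=int32))]
[328.9060269 181.5893132]
[370.58268919 156.75788741]
```

View pics/c7.png

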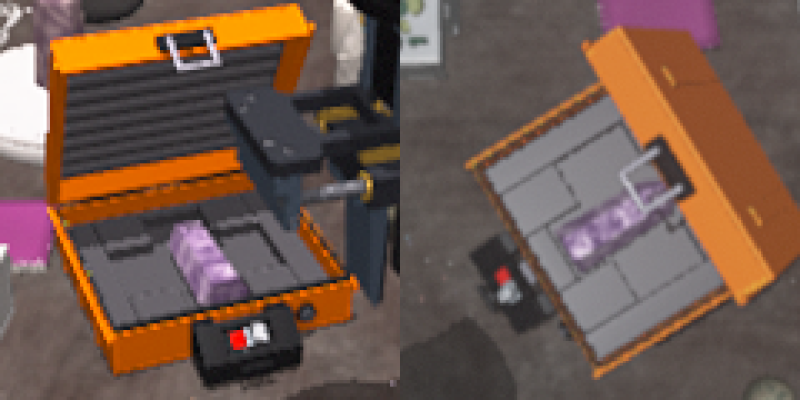

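The crystal lies in its pocket, its foot at about crop (565,240), which agrees with the predicted place to within about 4 mm. Next I go over the lid and behind it, then follow the lid's arc to push it shut.

```bash
python3 inch.py '-2,0,-1.6,0
-4,0,-1.6,0
-6,0,-1.6,0
-8,0,-1.6,0
-10,-0.12,-1.6,0'; python3 inch.py '-2,0,0,0
-4,0,0,0
-6,0,0,0
-8,0,0,0
-8,0,0,0' ;python3 - <<'E'
from h import *
st();print(tool(c2w(.095,0,.22)))
E
```

```text
time: 15.22
position: [0.5514, 0.0127, 0.2885]
tcp_rot: [0.51, 0.86, -0.0, -0.0]
contact_force: [0.6, 0.2, 0.2]
width: 0.002
grasp_force: 0.0
time: 15.85
position: [0.6475, -0.1642, 0.2875]
tcp_rot: [0.511, 0.86, -0.0, -0.0]
contact_force: [-1.4, 0.9, -0.1]
width: 0.005
grasp_force: 0.0
t15.85 case [ 0.1139 -0.0064  0.2875] toolY rel caseY deg -0.84 F [-1.4 -0.8 -0.1] w 0.005 g 0.0
[0.01895547 0.00616801 0.06750793]
```

Scaled: 0.042 m is 1.68, 0.035 m is 1.4.

```bash
python3 inch.py '0,0.24,1.4,0
0,0.24,2.7,0
0.76,0.24,2.7,0
1.2,0.24,2.7,0
1.68,0.24,2.7,0' >/dev/null; python3 -c "from h import *;st()"; python3 inch.py '1,0,0.32,0
1.96,0,0.8,0
2.84,0,1.4,0
3.6,0,2.14,0
4.28,0,3,0'; python3 -c "from h import *;st()"
```

```text
t16.48 case [0.0679 0.0022 0.2226] toolY rel caseY deg -0.61 F [ 2.1  0.5 -0.5] w 0.005 g 0.8
time: 17.1
position: [0.5809, -0.0258, 0.1469]
tcp_rot: [0.509, 0.861, 0.0, 0.001]
contact_force: [0.7, -0.4, 0.1]
width: 0.004
grasp_force: 0.5
t17.10 case [-0.0394  0.0035  0.1469] toolY rel caseY deg -0.61 F [0.7 0.4 0.1] w 0.004 g 0.5
```

Scaled: 0.0485 m is 1.94, 0.022 m is 0.88.

```bash
python3 inch.py '0.24,-0.08,0.48,0
0.44,-0.12,0.96,0
0.64,-0.12,1.44,0
0.8,-0.12,1.94,0
0.88,-0.12,2.2,0'>/dev/null; python3 -c "from h import *;st()"; python3 inch.py '0,0,0.12,0
0,0,0.2,0
0,0,0.28,0
0,0,0.28,0'>/dev/null; python3 -c "from h import *;st()"
```

```text
t17.73 case [-0.0602  0.0004  0.091 ] toolY rel caseY deg -0.63 F [ 2.  -9.6 41.1] w 0.003 g 20.9
t18.23 case [-0.0611  0.0003  0.0838] toolY rel caseY deg -0.66 F [-4.9  0.4  5.9] w 0.002 g 2.6
```

```bash
for i in 1 2 3; do python3 inch.py '0,0,0.028,0
0,0,0.06,0'>/dev/null; python3 -c "from h import *;st()";done
```

```text
t18.48 case [-0.0613  0.0003  0.0824] toolY rel caseY deg -0.65 F [-5.7 -0.5  7.5] w 0.006 g 3.8
t18.73 case [-0.0614  0.0003  0.081 ] toolY rel caseY deg -0.66 F [-9.   0.  13.4] w 0.004 g 6.5
t18.98 case [-0.0616  0.0003  0.08  ] toolY rel caseY deg -0.65 F [-13.5  -4.5  31.8] w 0.004 g 16.3
```

```bash
python3 inch.py '0,0,0.04,0
0,0,0.04,0
0,0,0.04,0'>/dev/null; python3 -c "from h import *;st()"; python3 inch.py '0,0,-0.08,0
0,0,-0.18,0
0,0,-0.18,0
0,0,-0.18,0'>/dev/null; python3 -c "from h import *;st()"
```

```text
t19.35 case [-0.0616  0.0003  0.0799] toolY rel caseY deg -0.64 F [-14.9  -6.3  39.3] w 0.006 g 19.8
t19.85 case [-0.0606  0.0001  0.0826] toolY rel caseY deg -0.64 F [-0.6  0.1  0.7] w 0.009 g 0.0
```

The catch holds: at z = 82.6 mm nothing pushes back, where the open gasket gave 7 N. Next I locate the lock ridge in the earlier clear pictures.

```bash
python3 - <<'E'
from h import *
def blobs(n,f,z0):
    im=cv2.imread(f);q=proj(n,c2w(-.12,0,.05));x0,y0=(q-14).astype(int);cr=cv2.resize(im[y0:y0+28,x0:x0+28],None,fx=4,fy=4,interpolation=cv2.INTER_CUBIC)
    hs=cv2.cvtColor(cr,cv2.COLOR_BGR2HSV);out=[]
    for m in(((hs[...,0]<8)|(hs[...,0]>172))&(hs[...,1]>150)&(hs[...,2]>110),(hs[...,1]<60)&(hs[...,2]>120)):
        c,l,st_,ce=cv2.connectedComponentsWithStats(m.astype(np.uint8))
        out.append([(st_[i,4]/16,st_[i,:4]/4,((ce[i]-1.5)/4+[x0,y0])) for i in range(1,c) if st_[i,4]>40])
    return out
T=[blobs("top",f,0) for f in("pics/t0.png","pics/t6.png")];S=[blobs("side",f,0) for f in("pics/s0.png","pics/s6.png")]
for b in T+S:print(b)
for i in(0,1):
  for k in(0,1):
    for a in T[i][k]:
      for b in S[i][k]:
        p,e=two(a[2],b[2])
        if e<.008:print(i,"red" if k==0 else "grey",w2c(p).round(4),round(e,4))
E
```

```text
[[(np.float64(20.75), array([10.25,  9.5 ,  5.25,  6.  ]), array([305.37424699, 190.89759036]))], [(np.float64(34.0625), array([22.  ,  0.  ,  6.  ,  9.75]), array([318.33463303, 182.01995413])), (np.float64(13.9375), array([19.5 ,  8.  ,  4.5 ,  6.75]), array([314.22477578, 189.84473094])), (np.float64(33.625), array([11.5 , 14.25,  7.5 ,  7.5 ]), array([307.35130112, 196.99488848]))]]
[[(np.float64(20.6875), array([10.25,  9.5 ,  5.25,  6.  ]), array([305.36216012, 190.9271148 ]))], [(np.float64(34.75), array([22.  ,  0.  ,  6.  ,  9.75]), array([318.3102518 , 182.05125899])), (np.float64(15.25), array([19.25,  8.  ,  5.  ,  7.  ]), array([314.25922131, 189.92418033])), (np.float64(35.4375), array([11.5 , 14.25,  7.5 ,  7.5 ]), array([307.40189594, 196.99713404]))]]
[[(np.float64(25.0625), array([ 8.75, 17.75,  5.25,  6.25]), array([320.78086035, 221.47350374]))], [(np.float64(34.375), array([13.  , 15.75,  7.75,  7.25]), array([326.47681818, 219.66363636]))]]
[[(np.float64(25.25), array([ 8.75, 17.75,  5.25,  6.25]), array([320.77722772, 221.46039604]))], [(np.float64(13.6875), array([4.  , 0.  , 7.75, 2.5 ]), array([317.72089041, 201.50399543])), (np.float64(25.0), array([0.  , 1.25, 3.5 , 9.  ]), array([310.9775  , 206.238125])), (np.float64(35.3125), array([13.  , 15.75,  7.75,  7.25]), array([326.46570796, 219.6409292 ]))]]
0 red [-0.1216  0.0107  0.0341] 0.0008
0 grey [-0.1249 -0.0051  0.0387] 0.0018
1 red [-0.1216  0.0107  0.0341] 0.0009
1 grey [-0.0825  0.0084  0.0741] 0.0039
1 grey [-0.1247 -0.0052  0.0387] 0.0019
```

Red patch at case (-122, 11, 34) mm and grey slide around (-125, -5, 39) mm. Both fit the 35° face, with the ridge top about 8 mm proud. I'll approach from the robot's side of the ridge.

```bash
python3 inch.py '0,0,-1,0
0.8,-0.6,-1.8,0
2,-1.4,-1.8,0
2.94,-2.2,-1.8,0
2.94,-2.2,-0.8,0' >/dev/null; python3 inch.py '0,0,0,0'>/dev/null; python3 - <<'E'
from h import *
st();print(tool(c2w(-.134,-.05,.042)))
E
```

```text
t20.60 case [-0.1353 -0.0548  0.102 ] toolY rel caseY deg -0.63 F [ 0.4  0.5 -0.5] w 0.006 g 0.0
[-0.00136562  0.00492425  0.05995489]
```

Scaled: 0.06 m is 2.4, 0.057 m is 2.28.

```bash
python3 inch.py '-0.04,0.2,1.2,0
-0.04,0.2,2,0
-0.04,0.2,2.28,0
-0.04,0.2,2.4,0
-0.04,0.2,2.4,0' >/dev/null; python3 -c "from h import *;st()"; python3 inch.py '0,0,0.04,0
0,0,0.08,0
0,0,0.08,0'>/dev/null; python3 -c "from h import *;st()"; python3 inch.py '0,0.2,0,0
0,0.4,0,0
0,0.6,0,0
0,0.72,0,0'>/dev/null; python3 -c "from h import *;st()"
```

```text
t21.23 case [-0.1335 -0.0487  0.0434] toolY rel caseY deg -0.64 F [-0.3  0.9  1.4] w 0.006 g 0.0
t21.60 case [-0.1338 -0.049   0.041 ] toolY rel caseY deg -0.64 F [-0.2 -0.2 -0.4] w 0.001 g 0.0
t22.10 case [-0.1363 -0.0347  0.0405] toolY rel caseY deg -0.64 F [-13.6 -17.4  19.8] w 0.007 g 12.0
```

```bash
python3 inch.py '0,-0.4,0,0
0.08,-0.72,-0.08,0
0.12,-0.72,-0.12,0
0.12,-0.72,-0.12,0'>/dev/null; python3 -c "from h import *;st()"; for i in 1 2 3; do python3 inch.py '0,0.16,0,0
0,0.32,0,0
0,0.32,0,0'>/dev/null; python3 -c "from h import *;st()";done
```

```text
t22.60 case [-0.1367 -0.0487  0.044 ] toolY rel caseY deg -0.64 F [-0.5 -0.7  0.5] w 0.005 g 0.0
t22.98 case [-0.1366 -0.0405  0.0438] toolY rel caseY deg -0.62 F [ 0.5 -0.2 -0.1] w 0.006 g 0.0
t23.35 case [-0.1365 -0.0326  0.0439] toolY rel caseY deg -0.63 F [0.6 0.1 0.7] w 0.005 g 0.0
t23.73 case [-0.1365 -0.0246  0.0439] toolY rel caseY deg -0.62 F [-0.  -0.3 -0.5] w 0.004 g 0.0
```

```bash
for i in 1 2 3; do python3 inch.py '0,0,0.048,0
0,0,0.048,0'>/dev/null; python3 -c "from h import *;st()";done
```

```text
t23.98 case [-0.1366 -0.0252  0.0426] toolY rel caseY deg -0.64 F [-0.4 -0.4 -0.1] w 0.004 g 0.0
t24.23 case [-0.1364 -0.025   0.0416] toolY rel caseY deg -0.64 F [ 0.7 -1.4  5. ] w 0.005 g 1.7
t24.48 case [-0.1363 -0.0249  0.0409] toolY rel caseY deg -0.64 F [ 0.8 -3.9 17.7] w 0.006 g 7.1
```

```bash
python3 inch.py '0,0,-0.1,0
0,0,-0.1,0'>/dev/null; python3 -c "from h import *;st()"; for i in 1 2 3 4; do python3 inch.py '0,0.12,0,0
0,0.24,0,0
0,0.24,0,0'>/dev/null; python3 -c "from h import *;st()";done
```

```text
t24.73 case [-0.1365 -0.025   0.0429] toolY rel caseY deg -0.64 F [ 0.2 -0.2  0. ] w 0.001 g 0.0
t25.10 case [-0.1365 -0.0188  0.0427] toolY rel caseY deg -0.63 F [ 0.5 -0.9 -1. ] w 0.004 g 0.0
t25.48 case [-0.1364 -0.0128  0.0428] toolY rel caseY deg -0.63 F [-0.1 -0.6 -0. ] w 0.003 g 0.2
t25.85 case [-0.1363 -0.0067  0.0428] toolY rel caseY deg -0.63 F [-0.9 -0.4 -0.4] w 0.006 g 0.2
t26.23 case [-0.1367 -0.0028  0.0425] toolY rel caseY deg -0.62 F [  1.7 -12.5   4.7] w 0.003 g 6.1
```

The slide met its stop after 10–16 mm of travel. I'll retreat and count red and green pixels.

```bash
python3 inch.py '0,0.04,0,0
0,-0.24,0,0
0,-0.24,-1.2,0
2,-0.24,-3.2,0
4,-0.24,-4.8,0'>/dev/null; python3 inch.py '2.4,0,-1.2,0
4.4,0,-2.4,0
4.4,0,-2.4,0
4.4,0,-2.4,0'>/dev/null; python3 - <<'E'
from h import *
st()
for n in("top","side"):
    im=snap(n,f"pics/{n}9.png");q=proj(n,c2w(-.1216,.0,.036)).astype(int);cr=im[q[1]-14:q[1]+14,q[0]-14:q[0]+14]
    hs=cv2.cvtColor(cr,cv2.COLOR_RGB2HSV);S=(hs[...,1]>110)&(hs[...,2]>70)
    H=hs[...,0];red=S&((H<3)|(H>172))&(hs[...,1]>150);g=S&(H>40)&(H<85)
    gr=(hs[...,1]<60)&(hs[...,2]>120)
    for nm,m in(("red",red),("green",g)):
        v,u=np.nonzero(m);print(n,nm,m.sum(),(u.mean()+q[0]-14,v.mean()+q[1]-14) if m.any() else "")
# lid angle: orange outer-face silhouette vs predicted front corners in top
im=cv2.imread("pics/top9.png");hs=cv2.cvtColor(im,cv2.COLOR_BGR2HSV);o=cv2.inRange(hs,(3,150,60),(20,255,255));k=np.zeros_like(o);k[80:250,270:440]=o[80:250,270:440]
c=max(cv2.findContours(k,0,1)[0],key=cv2.contourArea);print(cv2.boxPoints(cv2.minAreaRect(c)).round(1).tolist())
for x,y in((-.098,-.108),(-.098,.108),(.098,.108),(.098,-.108)):print(proj("top",c2w(x,y,.081)).round(1))
E
```

```text
t27.35 case [-0.3388 -0.0046  0.2166] toolY rel caseY deg -0.59 F [ 0.3  0.3 -0.6] w 0.002 g 0.0
top red 0 
top green 16 (np.float64(309.1875), np.float64(197.3125))
side red 0 
side green 27 (np.float64(327.18518518518516), np.float64(220.0))
[[291.5, 151.1999969482422], [361.20001220703125, 108.0], [408.5, 184.5], [338.79998779296875, 227.60000610351562]]
[337.2 226.7]
[292.2 151.1]
[360.7 110.4]
[406.  185.7]
```

The slot shows green (27 px in the side view, matching the 25 px of red at the start) and no red. The lid's outline matches the shut position, and the arm is clear.

```bash
python3 -c "
from rig import r
print(r.sign_off())"
```

```text
the job is handed in; nothing more can be done
None
```

The job is handed in, but no verdict came back: the crystal is in its pocket, the lid is caught, and the lock is fully over with green showing and no red.

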